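Fit a cover plate and spread its snap ring over the axle

TASK

Lower the loose aluminium cover plate over the stub axle and the two locating pins of the blue hub until it lies flush, and let go of it. Then take the snap ring pliers from their stand, squeeze the red grips fully so that the ring on their tips spreads, and slide the ring down over the axle until it rests lightly on the plate, level with the groove. Finish there still holding the pliers upright and squeezed, with the ring spread, and leave the adjustable wrench and tape measure where they are.

Things in the scene. Friction and masses are not known exactly. Their poses are not given: they have to be found in the camera images.
- hub: Blue cast hub, fixed to the bench. Origin: centre of its underside. Foot 116 (x) x 84 (y) x 14 mm high; above it a flange bar 104 (x) x 42 (y) mm with its flat top at z 44 mm. On that top stand two brass locating pins at x = -42 and +42 mm, y = 0, and the stub axle in the middle. Pins: 8 mm diameter, 8 mm high, upper half tapering to 4 mm
- seat (a point): Middle of the flange bar's flat top, on the axle's axis, 44 mm above the bench; axes as those of the hub
- groove (a point): Middle of the dark groove round the axle (23 mm diameter, from 54 to 62 mm above the bench, so its lower edge is level with the top of the seated plate), on the axle's axis, 58 mm above the bench; axes as those of the hub
- axle_top (a point): Top of the vertical steel stub axle on its axis, 79 mm above the bench. The axle is 28 mm in diameter, its top 8 mm tapering to 18 mm diameter
- cover_plate: Loose aluminium plate 112 (x) x 56 (y) x 10 mm (z), 0.1 to 0.2 kg, lying flat on the bench. Origin: centre of its underside. Through holes: 33 mm diameter in the middle, 10 mm diameter at x = -42 and +42 mm, y = 0. Either way up or round fits. It can be gripped across its 56 mm width at the middle
- stand: Grey round parking stand, fixed, 84 mm diameter, flat top 16 mm above the bench, with a 10 mm pin near its middle reaching 11 mm above that top. Origin: centre of its underside. The pliers stand free on it, the ring round the pin; lift them straight up
- snap_ring_pliers: Snap ring pliers, 0.235 kg, 151 mm high, standing upright with red grips up; the snap ring stays on the tips. Origin: centre of the spread ring, on the ring's underside; z towards the grips. The cranked jaws stand on the -y side, 20 to 27 mm from the origin up to z = 42 mm, then lean in to the pivot at z = 62 mm. Squeezed off-centre, the pliers shift or lean until both grips bear
- grips (a point): Middle between the squeezed grips, 124 mm above the pliers' origin, axes as theirs. Grips: 18 mm wide (y), 54 mm tall (z 97 to 151 mm from the origin), squeezed along x. The -x one is rigid, outer face upright at x = -18 mm. The +x one is sprung: relaxed it leans out, outer face at x = +30 mm here (48 mm across); fully squeezed it is upright at +18 mm (36 mm across)
- ring_center (a point): Centre of the spread ring, in the middle of its 5 mm wire, 2.5 mm above the pliers' origin, straight below the point between the squeezed grips. Spread: a circle of 32 mm inner, 42 mm outer diameter, gap at -y. Relaxed, its +x half swings inward and the axle does not pass
- squeeze (a joint): Angle of the pliers' sprung grip in rad: 0 relaxed, about 0.20 (to 0.23 under a hard grip) fully squeezed on a stop with the ring fully spread. Squeezing takes about 2 N at first, 6 N at the stop; gripping harder does no harm
- clamp_jig: Wooden clamp jig, fixed, 160 x 260 mm board in the middle of the bench, always there; its red lever stands 170 mm above the bench, so carry things over it at a good height or round it. Origin: centre of its underside
- adjustable_wrench: Steel adjustable wrench, 217 mm long, a bystander
- tape_measure: Yellow tape measure, 88 x 39 x 68 mm, a bystander
Things that resemble listed ones, but are neither listed nor needed, are in the scene too. What is shaped like the snap_ring_pliers but orange is not meant.

How it is judged (in metres and radians):
On the way, in this order (a step that is already met when the one before it is completed fails the run):
1. the cover plate lies flush on the hub over both pins and is released (z of cover_plate in the frame of seat between -0.0025 and 0.0025 m and horizontal distance between cover_plate and seat below 0.004 m and angle between cover_plate's own z axis and vertical below 0.04 rad and angle between the x axis of cover_plate and the x axis of hub, either way round below 0.08 rad and contact force between the fingers and cover_plate below 0.1 N), for 0.2 s.
2. the gripped pliers bring the spread ring above the top of the axle, in line with it (value of joint squeeze above 0.16 rad and contact force between the fingers and snap_ring_pliers above 3 N and horizontal distance between ring_center and axle_top below 0.015 m and z of ring_center in the frame of axle_top above 0.002 m), for 0.05 s.
At the end, for the whole second after the job is handed in: Plate flush within 2.5 mm, 4 mm of centre, 0.08 rad of the hub. Ring centre within 5 mm of the axle, 4.5 mm below to 2 mm above mid-groove, pressing under 25 N. Fingers grip the pliers (over 3 N), squeezed beyond 0.16 rad, upright within 0.12 rad, at rest (z of cover_plate in the frame of seat between -0.0025 and 0.0025 m and horizontal distance between cover_plate and seat below 0.004 m and angle between cover_plate's own z axis and vertical below 0.04 rad and angle between the x axis of cover_plate and the x axis of hub, either way round below 0.08 rad and horizontal distance between ring_center and groove below 0.005 m and z of ring_center in the frame of groove between -0.0045 and 0.002 m and value of joint squeeze above 0.16 rad and contact force between the fingers and snap_ring_pliers above 3 N and angle between snap_ring_pliers's own z axis and vertical below 0.12 rad and linear speed of snap_ring_pliers below 0.02 m/s and contact force between snap_ring_pliers and cover_plate below 25 N); the arm keeps its last pose, push and grip.
It fails at once if the adjustable wrench is moved by more than 30 mm (distance of adjustable_wrench from where it was at the start of the episode above 0.03 m).
It fails at once if the yellow tape measure is moved by more than 30 mm (distance of tape_measure from where it was at the start of the episode above 0.03 m).
It also fails if it takes over 58 s, if anything falls off the work surface, if the arm or the gripper's body presses on something with over 40 N, if the wrist force passes 120 N, or if a joint passes its speed limit or range.

ROBOT

A 6-joint arm with a two-finger parallel gripper is mounted at the origin on the work surface; the furniture and walls round the work are solid. World frame = base frame: x ahead of the robot, y to its left, z up, the work surface at z = 0. Lengths are in mm, angles in rad, forces in N, time in s.
With the tool pointing down it reaches from about 425 to 1125 mm from the base axis. Payload 14.9 kg.
Tool frame: the origin (TCP) lies at the centre of the arm's flange, where the gripper is bolted on; the fingertips stand 191 mm ahead of it and the grasp point (between the pads) lies 172 mm ahead of it (robot.nose_length is the distance from the TCP to the fingertips, in mm); z points along the fingers, y is the line along which they close (so a half turn about z gives the same grasp; the last joint's range is limited). The gripper opens to 91 mm and grips with 3 to 60 N. Pads are 32 mm wide; open, the fingers measure 118 mm over their backs; the gripper's body (76 mm by 178 mm) begins 60 mm behind the grasp point.
Start: joints at [-1.321, 0.379, 1.734, -0, 1.028, -0.033], TCP at [195.327, -672.211, 404.732] pointing down, gripper open.
Joint ranges: [-2.77, 2.77], [-0.74, 2.19], [0, 2.66], [-1.06, 4.2], [0.31, 2.87], [-3.08, 3.08]. Speed limits (rad/s): [1.89, 1.89, 2.39, 3.14, 3.14, 3.14].

INTERFACE

Orientations are given as a unit quaternion [x, y, z, w].
In Python, from cell import robot gives the robot as it stands.
- The arm moves only by the tool arm_command, never from a script. Its argument "motion" is a list of rows, each a list of 7 numbers: the shift along the world's x, y, z in cm, then the turn, a rotation vector about the world's x, y, z in degrees, then the closure in counts, from 0 (fully open) to 255 (shut). A call has 1 to 8 rows; each row shifts and turns the commanded pose from where the row before left it; what a row does not reach is not made up. A row lasts 1/12 s, in which the tool goes at most 41.7 mm and 7.16 degrees, less where a joint would pass 70% of its speed; a pose out of reach is approached as far as the arm can. A call with a gripper value outside its range is refused whole. The fingers move at their own pace and stop on an object; the grip force is fixed at half the most. Time passes only in rows, so rows that do not move let the fingers close. It gives the time, the measured TCP pose, the force, the opening and the grip force at its end, in the units of the state.
- robot.read_state(): the state, without advancing time (a new reading comes with each control period).
- robot.capture(name): name is "side" or "top"; returns a dict with "image" (384x512x3 uint8, red, green, blue), "intrinsics" (3x3 intrinsics, pixels), "D" ([k1, k2, p1, p2, k3] as OpenCV has them; the pictures are not rectified), "world_from_camera" (4x4, takes a point from camera to world coordinates). Camera axes: x right, y down, z forward; pixel columns grow to the right and rows downward; lengths in mm; the calibration is good to about 2 mm. A picture is of the moment at which its call begins. There is no depth.
- robot.sign_off(): hands the job in; it is judged then, once.
The state is a dict: "clock": time; "joints": joint angles; "joint_vel": joint speeds; "joint_torque": joint torques, N m; "eef_pos": TCP position; "eef_rot": TCP orientation; "wrist_force": force on the tool from outside, world axes, zero at the start; "ft_torque": the same for the moment, N m; "gripper_width": finger opening in mm; "finger_force": force on a finger pad.
Only numpy, scipy, OpenCV 4.12 (cv2) and the standard library are available. Lean on these libraries where they do the work, as an engineer would, in place of code of your own. Each camera call takes 0.05 s, during which the arm holds its last target. There are 200 camera calls.

## Working session

There is one attempt and no reset: what is moved stays moved. The work goes in short steps, Python scripts to look and compute and a tool call to move; the robot and the scene stay as the last step left them, time stands still between calls to the robot, and variables do not carry over. Pictures are saved under pics/ and viewed, at most 10 in all, crops included, and the job is handed in when it is done.

Besides the shell and the picture viewer there is one more tool, called in YAML: its name, and indented under it one key for each argument. arm_command: Moves the arm, as the interface text tells. Its arguments: {"type":"object","properties":{"motion":{"type":"array","items":{"type":"array","items":{"type":"number"}}}},"required":["motion"]}

```bash
ls; mkdir -p pics
cat > h.py <<'E'
import numpy as np, cv2, pickle
from cell import robot
def shot(n,tag):
    c=robot.capture(n); cv2.imwrite(f'pics/{tag}.png',c['image'][...,::-1]); pickle.dump(c,open(f'{tag}.pkl','wb')); return c
def load(tag): return pickle.load(open(f'{tag}.pkl','rb'))
def ray(c,uv):
    p=cv2.undistortPoints(np.array(uv,float).reshape(-1,1,2),np.array(c['intrinsics'],float),np.array(c['D'],float)).reshape(-1,2)
    T=np.array(c['world_from_camera']); d=np.c_[p,np.ones(len(p))]@T[:3,:3].T
    return T[:3,3],d
def plane(c,uv,z):
    o,d=ray(c,uv); return o+d*((z-o[2])/d[:,2])[:,None]
def proj(c,P):
    W=np.linalg.inv(np.array(c['world_from_camera'])); r=cv2.Rodrigues(W[:3,:3])[0]
    return cv2.projectPoints(np.array(P,float).reshape(-1,1,3),r,W[:3,3],np.array(c['intrinsics'],float),np.array(c['D'],float))[0].reshape(-1,2)
E
python3 - <<'E'
from h import *
a=shot('top','top0');b=shot('side','side0')
for c in(a,b): print(np.round(c['world_from_camera'],2),c['intrinsics'],c['D'])
print(robot.read_state())
E
```

```text
pics
[[-3.00000e-02 -1.00000e+00  8.00000e-02  3.90550e+02]
 [-1.00000e+00  3.00000e-02  1.00000e-02  5.85400e+01]
 [-2.00000e-02 -8.00000e-02 -1.00000e+00  1.29826e+03]
 [ 0.00000e+00  0.00000e+00  0.00000e+00  1.00000e+00]] [[444.5503654    0.         256.00878362]
 [  0.         444.5503654  196.23346857]
 [  0.           0.           1.        ]] [-0.15941007  0.          0.          0.          0.        ]
[[-4.3000e-01 -4.1000e-01  8.0000e-01 -7.6300e+02]
 [-9.0000e-01  2.1000e-01 -3.8000e-01  6.5917e+02]
 [-1.0000e-02 -8.9000e-01 -4.6000e-01  8.3986e+02]
 [ 0.0000e+00  0.0000e+00  0.0000e+00  1.0000e+00]] [[460.84190365   0.         255.40123169]
 [  0.         460.84190365 194.53861715]
 [  0.           0.           1.        ]] [-0.08043876  0.          0.          0.          0.        ]
{'clock': 0.1, 'joints': array([-1.32132051e+00,  3.79351149e-01,  1.73471725e+00,  1.98378419e-05,
        1.02849919e+00, -3.32951879e-02]), 'joint_vel': array([ 0.00160687, -0.00122001, -0.00117103, -0.0003556 , -0.00208308,
       -0.00084566]), 'joint_torque': array([-7.06538667e-04, -7.65039968e+01, -4.35290945e+01,  6.52008690e-02,
        3.98640521e-02, -2.63001141e-05]), 'eef_pos': array([ 195.27023601, -672.0388625 ,  404.15977336]), 'eef_rot': array([ 9.90022313e-01,  1.40909836e-01, -4.41441550e-05, -4.85538178e-04]), 'wrist_force': array([-0.45601461, -0.43442555, -0.02148544]), 'ft_torque': array([-0.01312598,  0.00851981,  0.0319442 ]), 'finger_force': 0.0, 'gripper_width': 91.26093300966005}
```

```bash
python3 -c "
import cv2
for t in('top0','side0'):
    i=cv2.imread(f'pics/{t}.png'); cv2.imwrite(f'pics/{t}b.png',cv2.resize(i,(800,600),interpolation=cv2.INTER_CUBIC))"
```

```text
(no output)
```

View pics/top0b.png

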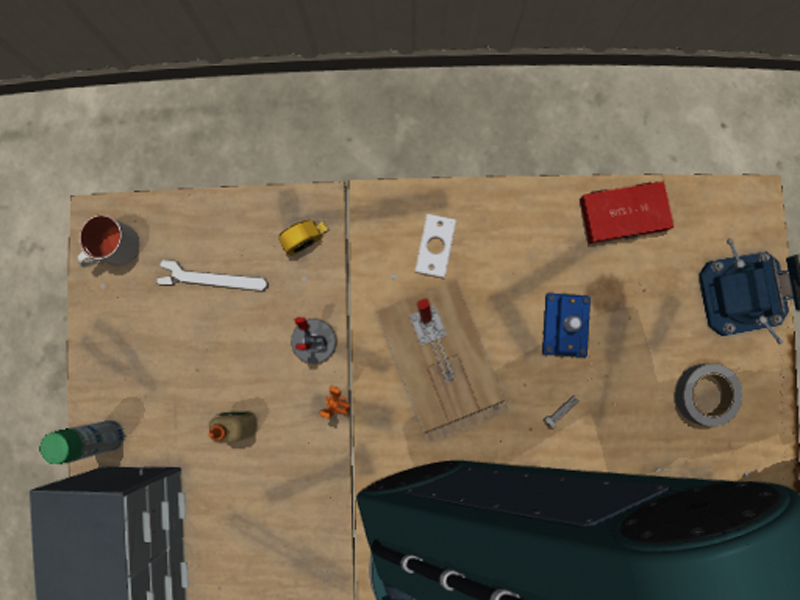

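View pics/side0b.png

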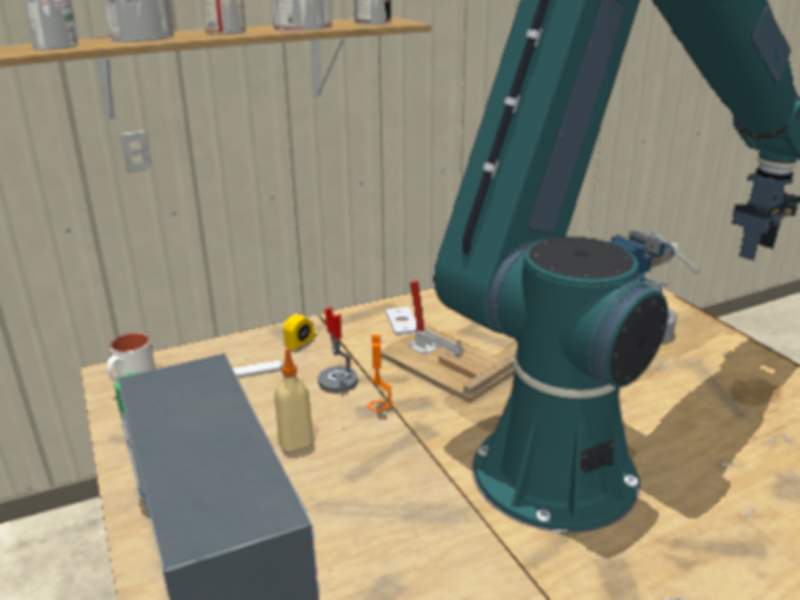

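The top view, in 800x600 pixels, shows the plate at (436,246), the hub at (567,325) with its axle, and the wrench at (212,278). The tape is at (303,237). There are two plier candidates: red grips on the grey stand at (313,340), and an orange one at (336,405). The red one on the grey stand fits the description. I'll measure it and confirm in a crop.

```bash
cat > m.py <<'E'
from h import *
def comps(mask,amin):
    n,l,s,c=cv2.connectedComponentsWithStats(mask.astype(np.uint8)); return [(s[i],c[i],l==i) for i in range(1,n) if s[i][4]>=amin]
E
python3 - <<'E'
from m import *
np.set_printoptions(suppress=True,precision=1)
c=load('top0'); im=c['image']; hsv=cv2.cvtColor(im,cv2.COLOR_RGB2HSV); H,S,V=[hsv[...,i].astype(int) for i in range(3)]
def rect(mask,z,name):
    cs=cv2.findContours(mask.astype(np.uint8),cv2.RETR_EXTERNAL,cv2.CHAIN_APPROX_NONE)[0]
    cn=max(cs,key=cv2.contourArea).reshape(-1,2)
    P=plane(c,cn,z)[:,:2].astype(np.float32); r=cv2.minAreaRect(P); print(name,r)
    return r
def win(x0,x1,y0,y1):
    m=np.zeros(H.shape,bool); m[y0:y1,x0:x1]=1; return m
# plate
w=win(255,300,130,185); m=w&(S<40)&(V>150); rect(m,10,'plate')
inv=win(262,297,132,182)&~m
cs,h=cv2.findContours(m.astype(np.uint8),cv2.RETR_CCOMP,cv2.CHAIN_APPROX_NONE)
for k,hh in zip(cs,h[0]):
    if hh[3]>=0:
        mo=cv2.moments(k); ctr=k.reshape(-1,2).mean(0); print('hole',len(k),ctr,plane(c,ctr,10))
# hub
w=win(335,390,175,240); m=w&(abs(H-110)<15)&(S>120); rect(m,14,'hub foot')
m2=w&(S<70)&(V>110)
for s,ct,_ in comps(m2,3): print('hubgray',s,ct,plane(c,ct,79),plane(c,ct,52))
# stand/pliers
w=win(175,225,195,240)
for s,ct,_ in comps(w&((H<8)|(H>172))&(S>150)&(V>90),4): print('red',s,ct,plane(c,ct,160))
m=w&(S<60); cs=cv2.findContours(m.astype(np.uint8),cv2.RETR_EXTERNAL,cv2.CHAIN_APPROX_NONE)[0]
cn=max(cs,key=cv2.contourArea).reshape(-1,2);print('stand circ',cv2.minEnclosingCircle(plane(c,cn,16)[:,:2].astype(np.float32)))
a=cv2.resize(im[190:245,170:230],(480,440),interpolation=4); b=cv2.resize(im[170:242,330:394],(391,440),interpolation=4)
d=load('side0')['image'][185:270,190:260]; d=cv2.resize(d,(330,400),interpolation=4); 
o=np.zeros((600,800,3),np.uint8); o[:330,:360]=cv2.resize(a,(360,330));o[:440,400:791]=b; o[330:600,:222]=cv2.resize(d,(222,270)); 
cv2.imwrite('pics/crop1.png',o[...,::-1])
E
```

```text
plate ((607.2720947265625, 7.4288787841796875), (56.322052001953125, 111.28764343261719), 76.87821960449219)
hole 11 [275.7 170.2] [[567.1  16.8  10. ]]
hole 34 [278.5 156.2] [[608.2   7.5  10. ]]
hole 11 [281.2 142.7] [[648.1  -1.8  10. ]]
hub foot ((450.6940002441406, -231.5303955078125), (83.36450958251953, 112.93989562988281), 84.24785614013672)
hubgray [365 203   7   7  41] [367.7 206.1] [[ 451.  -232.6   79. ]] [[ 452.3 -239.    52. ]]
red [189 203   6   4  20] [191.4 204.3] [[464.1 241.5 160. ]]
red [189 220   7   4  21] [192.1 221.3] [[420.3 240.3 160. ]]
stand circ ((433.3040466308594, 239.5830841064453), 41.67166519165039)
```

View pics/crop1.png

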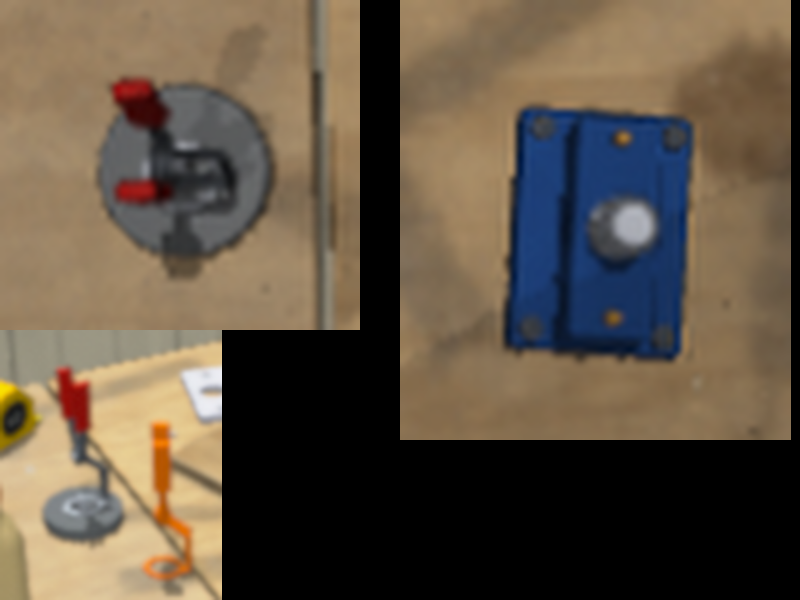

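In the crop, the red pliers stand on the grey stand, with the rigid upright grip at the lower left, the splayed sprung grip above it, and the jaws to the right (-y). The orange piece has no stand, so it's the decoy. The hub shows two brass pins and the axle top. I'll refine the hub axis and start moving.

Run:
```python
from m import *
np.set_printoptions(suppress=True,precision=1)
c=load('top0'); im=c['image']; hsv=cv2.cvtColor(im,cv2.COLOR_RGB2HSV).astype(int); H,S,V=hsv[...,0],hsv[...,1],hsv[...,2]
w=np.zeros(H.shape,bool); w[180:232,350:385]=1
# brass: weight by red-blue excess
rb=np.clip(im[...,0].astype(float)-im[...,2]-0,0,None)*w
P=[]
for s,ct,l in comps((rb>15)&w,2):
    if s[4]>15: continue
    ys,xs=np.nonzero(cv2.dilate(l.astype(np.uint8),np.ones((3,3))));k=rb[ys,xs]; u=np.array([(xs*k).sum(),(ys*k).sum()])/k.sum(); p=plane(c,u,50)[0]; P.append(p); print(s,u,p)
if len(P)==2: d=P[0]-P[1]; print(np.linalg.norm(d),np.degrees(np.arctan2(d[1],d[0])),(P[0]+P[1])/2)
# axle top bright disc
m=w&(S<70)&(V>150); 
for s,ct,_ in comps(m,3): print('axle',s,ct,plane(c,ct,79))
w2=np.zeros(H.shape,bool); w2[185:225,255:290]=1
for s,ct,_ in comps(w2&((H<8)|(H>172))&(S>150),4): print('lever',s,ct,plane(c,ct,150))
# top-face ends of grips
w=np.zeros(H.shape,bool); w[195:240,175:225]=1
for s,ct,l in comps(w&((H<8)|(H>172))&(S>140),4):
    ys,xs=np.nonzero(l); 
    print(s,V[ys,xs],list(zip(xs,ys)))
```

```text
[365 192   3   2   4] [366.  192.2] [ 492.1 -236.3   50. ]
[364 221   2   2   4] [364.5 221.5] [ 409.1 -228.3   50. ]
83.45973780136788 -5.5172548318124175 [ 450.6 -232.3   50. ]
axle [365 204   6   6  29] [367.7 206.4] [[ 450.1 -232.5   79. ]]
lever [267 191   9  15  92] [271.3 197.6] [[476.6  34.9 150. ]]
[189 203   8   8  48] [117 122 133 136 129 143 153 152 150 145 129 143 150 150 141 122 113  64
 111 100  94  84  79  65  49  71  58  58  58  57  54  53  57  57  58  57
  57  51  62  58  57  57  56  53  61  55  51  50] [(np.int64(190), np.int64(203)), (np.int64(191), np.int64(203)), (np.int64(192), np.int64(203)), (np.int64(193), np.int64(203)), (np.int64(194), np.int64(203)), (np.int64(189), np.int64(204)), (np.int64(190), np.int64(204)), (np.int64(191), np.int64(204)), (np.int64(192), np.int64(204)), (np.int64(193), np.int64(204)), (np.int64(194), np.int64(204)), (np.int64(189), np.int64(205)), (np.int64(190), np.int64(205)), (np.int64(191), np.int64(205)), (np.int64(192), np.int64(205)), (np.int64(193), np.int64(205)), (np.int64(194), np.int64(205)), (np.int64(195), np.int64(205
[... 1369 characters left out ...]
.int64(190), np.int64(221)), (np.int64(191), np.int64(221)), (np.int64(192), np.int64(221)), (np.int64(193), np.int64(221)), (np.int64(194), np.int64(221)), (np.int64(195), np.int64(221)), (np.int64(196), np.int64(221)), (np.int64(197), np.int64(221)), (np.int64(198), np.int64(221)), (np.int64(189), np.int64(222)), (np.int64(190), np.int64(222)), (np.int64(191), np.int64(222)), (np.int64(192), np.int64(222)), (np.int64(193), np.int64(222)), (np.int64(194), np.int64(222)), (np.int64(195), np.int64(222)), (np.int64(196), np.int64(222)), (np.int64(197), np.int64(222)), (np.int64(191), np.int64(223)), (np.int64(192), np.int64(223)), (np.int64(193), np.int64(223)), (np.int64(194), np.int64(223))]
```

arm_command:
  motion:
    - [2, 3.5, 0, 0, 0, -7, 0]
    - [2, 3.5, 0, 0, 0, -7, 0]
    - [2, 3.5, 0, 0, 0, -7, 0]
    - [2, 3.5, 0, 0, 0, -7, 0]
    - [2, 3.5, 0, 0, 0, -1, 0]
    - [2, 3.5, 0, 0, 0, 0, 0]
    - [2, 3.5, 0, 0, 0, 0, 0]
    - [2, 3.5, 0, 0, 0, 0, 0]

```text
clock: 0.77
eef_pos: [355.7, -390.4, 404.6]
eef_rot: [0.994, -0.112, -0.0, -0.0]
wrist_force: [0.6, -1.1, -0.3]
gripper_width: 91.1
finger_force: 0.0
```

arm_command:
  motion:
    - [2, 3.5, 0, 0, 0, 0, 0]
    - [2, 3.5, 0, 0, 0, 0, 0]
    - [2, 3.5, 0, 0, 0, 0, 0]
    - [2, 3.5, 0, 0, 0, 0, 0]
    - [2, 3.5, 0, 0, 0, 0, 0]
    - [2, 3.5, 0, 0, 0, 0, 0]
    - [2, 3.5, 0, 0, 0, 0, 0]
    - [2, 3.5, 0, 0, 0, 0, 0]

```text
clock: 1.43
eef_pos: [515.8, -110.2, 404.7]
eef_rot: [0.994, -0.111, 0.0, 0.0]
wrist_force: [-0.1, -1.6, 0.8]
gripper_width: 91.8
finger_force: 0.0
```

arm_command:
  motion:
    - [2.3, 2.9, 0, 0, 0, 0, 0]
    - [2.3, 2.9, 0, 0, 0, 0, 0]
    - [2.3, 2.9, -1, 0, 0, 0, 0]
    - [2.3, 3.07, -2, 0, 0, 0, 0]
    - [0, 0, -3, 0, 0, 0, 0]
    - [0, 0, -3, 0, 0, 0, 0]
    - [0, 0, -2, 0, 0, 0, 0]
    - [0, 0, 0, 0, 0, 0, 0]

```text
clock: 2.1
eef_pos: [605.0, 4.7, 291.2]
eef_rot: [0.994, -0.111, -0.003, 0.0]
wrist_force: [-0.5, 0.8, -0.7]
gripper_width: 91.1
finger_force: 0.0
```

Run:
```python
from m import *
np.set_printoptions(suppress=True,precision=1)
s=robot.read_state(); print(s['eef_pos'],s['eef_rot'])
a=shot('top','top1');b=shot('side','side1')
p=np.r_[proj(b,[607,7,10])[0],proj(a,[607,7,10])[0]];print(p)
u,v=map(int,p[:2]); x,y=map(int,p[2:])
o=np.hstack([cv2.resize(b['image'][max(v-70,0):v+40,u-60:u+60],(400,367)),cv2.resize(a['image'][y-55:y+55,x-60:x+60],(400,367))])
cv2.imwrite('pics/crop2.png',o[...,::-1])
```

```text
[605.    4.7 291.2] [ 1.  -0.1 -0.   0. ]
[256.3 203.6 278.6 156.6]
```

View pics/crop2.png

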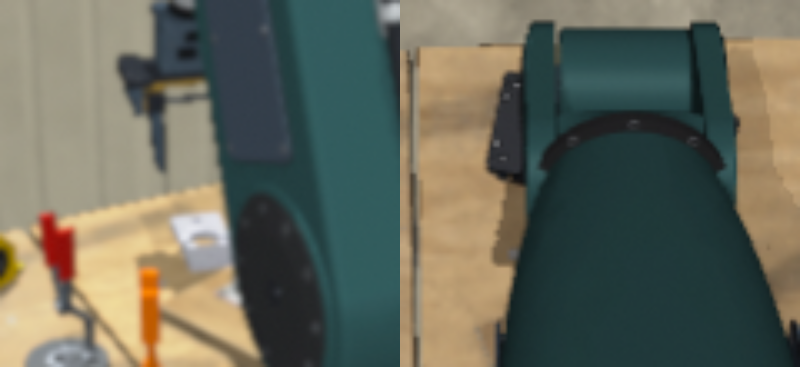

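The crop shows the gripper above the plate in the side view, and the arm hiding the plate from the top camera. I'll check that the pose has settled.

arm_command:
  motion:
    - [0, 0.2, -4, 0, 0, 0, 0]
    - [0, 0, -3, 0, 0, 0, 0]
    - [0, 0, 0, 0, 0, 0, 0]
    - [0, 0, 0, 0, 0, 0, 0]
    - [0, 0, 0, 0, 0, 0, 0]

```text
clock: 2.62
eef_pos: [607.5, 6.2, 227.9]
eef_rot: [0.994, -0.112, 0.001, -0.0]
wrist_force: [-0.1, -0.3, -0.3]
gripper_width: 91.4
finger_force: 0.0
```

arm_command:
  motion:
    - [0, 0.1, -2.8, 0, 0, 0, 0]
    - [0, 0, 0, 0, 0, 0, 0]
    - [0, 0, 0, 0, 0, 0, 0]
    - [0, 0, 0, 0, 0, 0, 0]

```text
clock: 2.95
eef_pos: [607.1, 7.3, 199.4]
eef_rot: [0.994, -0.111, 0.001, -0.0]
wrist_force: [0.1, 0.4, 0.1]
gripper_width: 91.2
finger_force: 0.0
```

arm_command:
  motion:
    - [0, 0, -0.5, 0, 0, 0, 0]
    - [0, 0, 0, 0, 0, 0, 0]
    - [0, 0, 0, 0, 0, 0, 100]
    - [0, 0, 0, 0, 0, 0, 130]
    - [0, 0, 0, 0, 0, 0, 255]
    - [0, 0, 0, 0, 0, 0, 255]
    - [0, 0, 0, 0, 0, 0, 255]
    - [0, 0, 0, 0, 0, 0, 255]

```text
clock: 3.62
eef_pos: [606.5, 7.3, 192.5]
eef_rot: [0.994, -0.111, -0.0, 0.0]
wrist_force: [-1.0, 0.6, 0.4]
gripper_width: 55.7
finger_force: 30.0
```

arm_command:
  motion:
    - [0, 0, 2, 0, 0, 0, 255]
    - [0, 0, 4, 0, 0, 0, 255]
    - [0, 0, 4, 0, 0, 0, 255]
    - [0, 0, 4, 0, 0, 0, 255]
    - [0, 0, 4, 0, 0, 0, 255]
    - [0, -1, 2, 0, 0, 0, 255]
    - [0, -3, 0, 0, 0, 1, 255]
    - [-1.5, -3, 0, 0, 0, 1, 255]

```text
clock: 4.28
eef_pos: [592.9, -62.9, 394.7]
eef_rot: [0.996, -0.093, 0.002, 0.0]
wrist_force: [-0.3, -0.4, -2.8]
gripper_width: 55.9
finger_force: 30.0
```

arm_command:
  motion:
    - [-2, -3, 0, 0, 0, 1, 255]
    - [-2, -3, 0, 0, 0, 1, 255]
    - [-2, -3, 0, 0, 0, 1, 255]
    - [-2, -3, 0, 0, 0, 1, 255]
    - [-2, -2, 0, 0, 0, 1.3, 255]
    - [-2, -1.5, 0, 0, 0, 0, 255]
    - [-2, -1.5, 0, 0, 0, 0, 255]
    - [0, 0, 0, 0, 0, 0, 255]

```text
clock: 4.95
eef_pos: [448.8, -234.1, 392.1]
eef_rot: [0.999, -0.049, -0.001, -0.0]
wrist_force: [-0.5, 0.0, -1.2]
gripper_width: 55.6
finger_force: 30.0
```

arm_command:
  motion:
    - [-0.15, 0, -4, 0, 0, 0, 255]
    - [0, 0, -3, 0, 0, 0, 255]
    - [0, 0, 0, 0, 0, 0, 255]
    - [0, 0, 0, 0, 0, 0, 255]

```text
clock: 5.28
eef_pos: [449.9, -232.4, 321.9]
eef_rot: [0.999, -0.048, -0.001, -0.001]
wrist_force: [0.2, 0.5, -0.8]
gripper_width: 55.6
finger_force: 30.0
```

Run:
```python
from m import *
a=shot('top','top2');b=shot('side','side2')
print(proj(b,[450,-232,170]),proj(b,[450,-232,79]),proj(a,[450,-232,79]))
o=np.hstack([cv2.resize(b['image'],(400,300)),cv2.resize(a['image'],(400,300))])
cv2.imwrite('pics/v3.png',o[...,::-1])
```

```text
[[336.39599243 168.4738813 ]] [[334.55957792 191.44144756]] [[367.54648472 206.46226933]]
```

View pics/v3.png

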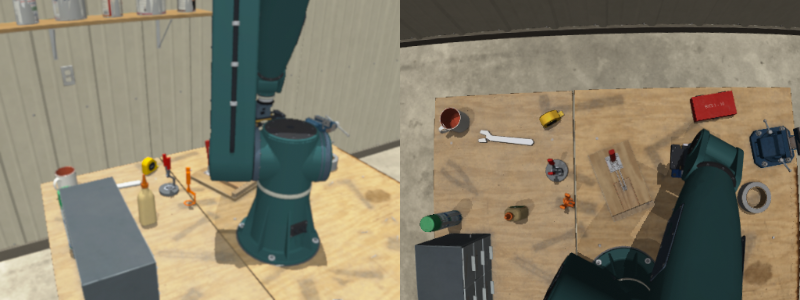

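The side view shows the arm column, and the top view shows the arm over the hub. Both hide the hub, so I'll lower the plate by feel.

arm_command:
  motion:
    - [0, 0, -3, 0, 0, 0, 255]
    - [0, 0, -2, 0, 0, 0, 255]
    - [0, 0, -1, 0, 0, 0, 255]
    - [0, 0, -0.7, 0, 0, 0, 255]
    - [0, 0, 0, 0, 0, 0, 255]
    - [0, 0, 0, 0, 0, 0, 255]

```text
clock: 5.88
eef_pos: [450.6, -233.1, 256.4]
eef_rot: [0.999, -0.048, 0.001, 0.0]
wrist_force: [-0.7, -5.0, -3.0]
gripper_width: 55.5
finger_force: 30.0
```

arm_command:
  motion:
    - [0, -0.1, 0, 0, 0, 0, 255]
    - [0, 0, 0, 0, 0, 0, 255]
    - [0, 0, 0, 0, 0, 0, 255]

```text
clock: 6.13
eef_pos: [450.3, -233.7, 256.2]
eef_rot: [0.999, -0.048, 0.0, 0.0]
wrist_force: [1.0, 0.1, -1.4]
gripper_width: 55.6
finger_force: 30.0
```

arm_command:
  motion:
    - [0, -0.2, 0, 0, 0, 0, 255]
    - [0, 0, 0, 0, 0, 0, 255]
    - [0, 0, 0, 0, 0, 0, 255]

```text
clock: 6.38
eef_pos: [450.0, -235.7, 255.6]
eef_rot: [0.999, -0.048, 0.0, 0.0]
wrist_force: [0.3, 0.0, -1.6]
gripper_width: 55.8
finger_force: 30.0
```

arm_command:
  motion:
    - [0, -0.3, 0, 0, 0, 0, 255]
    - [0, 0, 0, 0, 0, 0, 255]
    - [0, 0, 0, 0, 0, 0, 255]

```text
clock: 6.63
eef_pos: [449.9, -238.6, 255.4]
eef_rot: [0.999, -0.048, -0.0, -0.0]
wrist_force: [0.0, 3.2, -0.9]
gripper_width: 56.0
finger_force: 30.0
```

The y contacts are near -233.2 and -238.4, so the centre is about -235.8. Next I'll probe x.

arm_command:
  motion:
    - [0, 0.27, 0, 0, 0, 0, 255]
    - [0.3, 0, 0, 0, 0, 0, 255]
    - [0, 0, 0, 0, 0, 0, 255]
    - [0, 0, 0, 0, 0, 0, 255]

```text
clock: 6.97
eef_pos: [452.6, -235.7, 255.2]
eef_rot: [0.999, -0.048, -0.001, -0.0]
wrist_force: [-6.5, 1.3, 0.3]
gripper_width: 55.4
finger_force: 30.0
```

arm_command:
  motion:
    - [-0.3, 0, 0, 0, 0, 0, 255]
    - [-0.3, 0, 0, 0, 0, 0, 255]
    - [0, 0, 0, 0, 0, 0, 255]
    - [0, 0, 0, 0, 0, 0, 255]

```text
clock: 7.3
eef_pos: [447.0, -236.0, 255.6]
eef_rot: [0.999, -0.048, 0.0, 0.0]
wrist_force: [-0.3, 1.0, -0.7]
gripper_width: 55.6
finger_force: 30.0
```

arm_command:
  motion:
    - [0.22, 0, 0, 0, 0, 0, 255]
    - [0, 0, -0.5, 0, 0, 0, 255]
    - [0, 0, -0.4, 0, 0, 0, 255]
    - [0, 0, -0.4, 0, 0, 0, 255]
    - [0, 0, 0, 0, 0, 0, 255]
    - [0, 0, 0, 0, 0, 0, 255]

```text
clock: 7.8
eef_pos: [449.1, -235.9, 242.0]
eef_rot: [0.999, -0.048, -0.0, -0.0]
wrist_force: [0.5, -0.1, -1.5]
gripper_width: 55.5
finger_force: 30.0
```

arm_command:
  motion:
    - [0, 0, -0.2, 0, 0, 0, 255]
    - [0, 0, -0.2, 0, 0, 0, 255]
    - [0, 0, 0, 0, 0, 0, 255]
    - [0, 0, 0, 0, 0, 0, 255]

```text
clock: 8.13
eef_pos: [449.2, -235.9, 238.4]
eef_rot: [0.999, -0.048, -0.0, -0.0]
wrist_force: [0.0, 0.2, -1.2]
gripper_width: 55.6
finger_force: 30.0
```

arm_command:
  motion:
    - [0, 0, -0.1, 0, 0, 0, 255]
    - [0, 0, -0.1, 0, 0, 0, 255]
    - [0, 0, 0, 0, 0, 0, 255]
    - [0, 0, 0, 0, 0, 0, 255]

```text
clock: 8.47
eef_pos: [449.2, -236.0, 236.5]
eef_rot: [0.999, -0.048, 0.0, 0.0]
wrist_force: [-0.1, -0.6, -0.7]
gripper_width: 55.7
finger_force: 30.0
```

arm_command:
  motion:
    - [0, 0, -0.1, 0, 0, 0, 255]
    - [0, 0, 0, 0, 0, 0, 255]
    - [0, 0, 0, 0, 0, 0, 255]

```text
clock: 8.72
eef_pos: [449.3, -236.0, 236.3]
eef_rot: [0.999, -0.048, -0.0, -0.0]
wrist_force: [-6.0, 2.7, 21.0]
gripper_width: 55.5
finger_force: 30.0
```

Seated with 21 N of contact. I'll release, lift, and swing round to the pliers.

arm_command:
  motion:
    - [0, 0, 0.1, 0, 0, 0, 0]
    - [0, 0, 0, 0, 0, 0, 0]
    - [0, 0, 0, 0, 0, 0, 0]
    - [0, 0, 0, 0, 0, 0, 0]
    - [0, 0, 1, 0, 0, 0, 0]
    - [0, 0, 3, 0, 0, 0, 0]
    - [0, 0, 4, 0, 0, 0, 0]
    - [0, 0, 4, 0, 0, 0, 0]

```text
clock: 9.38
eef_pos: [448.7, -235.7, 357.9]
eef_rot: [0.999, -0.048, -0.001, -0.0]
wrist_force: [0.4, -0.3, -0.1]
gripper_width: 91.1
finger_force: 0.0
```

arm_command:
  motion:
    - [1, 0, 4, 0, 0, 0, 0]
    - [1, 3, 2, 0, 0, 7, 0]
    - [1, 3.5, 2, 0, 0, 7, 0]
    - [1, 3.5, 0, 0, 0, 7, 0]
    - [1, 3.5, 0, 0, 0, 7, 0]
    - [1, 3.5, 0, 0, 0, 7, 0]
    - [0, 3.5, 0, 0, 0, 7, 0]
    - [0, 3.5, 0, 0, 0, 7, 0]

```text
clock: 10.05
eef_pos: [509.0, 5.8, 437.2]
eef_rot: [0.928, 0.373, 0.0, 0.0]
wrist_force: [0.1, -0.3, -0.7]
gripper_width: 91.5
finger_force: 0.0
```

arm_command:
  motion:
    - [0, 3.5, 0, 0, 0, 7, 0]
    - [0, 3.5, 0, 0, 0, 7, 0]
    - [-1, 3.5, 0, 0, 0, 7, 0]
    - [-1, 3.5, 0, 0, 0, 7, 0]
    - [-1, 3, 0, 0, 0, 7, 0]
    - [-1.5, 3, 0, 0, 0, 7, 0]
    - [-2.5, 3, 0, 0, 0, 4.5, 0]
    - [0, 0, 0, 0, 0, 0, 0]

```text
clock: 10.72
eef_pos: [436.1, 237.3, 436.9]
eef_rot: [0.704, 0.71, -0.0, -0.0]
wrist_force: [1.2, -1.1, 0.4]
gripper_width: 90.8
finger_force: 0.0
```

Run:
```python
from m import *
np.set_printoptions(suppress=True,precision=1)
a=shot('top','top3');b=shot('side','side3')
s=robot.read_state(); print(s['eef_pos'],s['eef_rot'])
im=a['image'];h=cv2.cvtColor(im,cv2.COLOR_RGB2HSV).astype(int)
w=np.zeros(h.shape[:2],bool); w[175:240,335:390]=1
m=w&(h[...,1]<60)&(h[...,2]>140)
cn=max(cv2.findContours(m.astype(np.uint8),0,cv2.CHAIN_APPROX_NONE)[0],key=cv2.contourArea).reshape(-1,2)
print('plate',cv2.minAreaRect(plane(a,cn,54)[:,:2].astype(np.float32)))
g=proj(b,[434,240,120])[0].astype(int);print(g)
A=cv2.resize(im[170:242,330:394],(390,440),interpolation=2); B=cv2.resize(b['image'][g[1]-75:g[1]+45,g[0]-50:g[0]+55],(385,440),interpolation=2)
cv2.imwrite('pics/v4.png',np.hstack([A,B])[...,::-1])
```

```text
[438.4 234.9 437. ] [0.7 0.7 0.  0. ]
plate ((450.4620666503906, -232.72238159179688), (55.61095428466797, 112.88263702392578), 84.51508331298828)
[213 212]
```

View pics/v4.png

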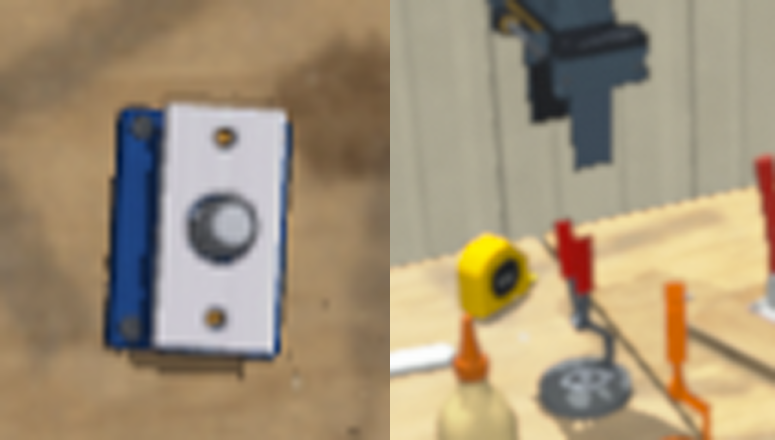

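The left crop shows the plate seated, with both pins and the axle coming through its holes. The camera reads its centre at (450.5,-232.7) against TCP (449.2,-236), which gives the camera bias. The right crop shows the gripper above the red pliers on the grey stand.

arm_command:
  motion:
    - [0, 0.3, -3, 0, 0, 0, 0]
    - [0, 0, -3, 0, 0, 0, 0]
    - [0, 0, -2, 0, 0, 0, 0]
    - [0, 0, 0, 0, 0, 0, 0]
    - [0, 0, 0, 0, 0, 0, 0]

```text
clock: 11.23
eef_pos: [439.7, 236.3, 356.4]
eef_rot: [0.708, 0.706, -0.001, -0.0]
wrist_force: [-0.4, 0.7, -0.0]
gripper_width: 91.3
finger_force: 0.0
```

Run:
```python
from m import *
np.set_printoptions(suppress=True,precision=1)
b=shot('side','side4')
s=robot.read_state(); print(s['eef_pos'])
B=cv2.resize(b['image'][150:255,165:270],(600,600),interpolation=2)
cv2.imwrite('pics/v5.png',B[...,::-1])
x,y,_=s['eef_pos']
print((proj(b,[[x-9,y,s['eef_pos'][2]-191],[x,y,140],[x,y,167],[x,y,16]])-[165,150])*600/105)
```

```text
[440.  236.6 357.5]
[[278.9 282.9]
 [275.4 318.4]
 [273.  275.1]
 [286.4 508. ]]
```

View pics/v5.png

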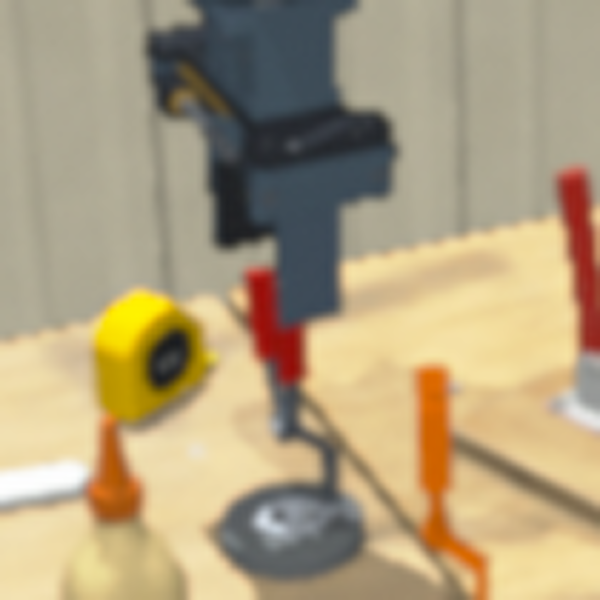

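The crop shows the near (-x) finger tip spanning x 280-340 at y 310, in front of the red grips. The lower end of the rigid grip is at about (290,378). I'll check the y offset from these.

Run:
```python
from m import *
np.set_printoptions(suppress=True,precision=1)
b=load('side4'); f=lambda P:(proj(b,P)-[165,150])*600/105
print('finger outer edges',f([[381,236.5+16,166.5],[381,236.5-16,166.5]]))
for y in(236,238,241): print(y,f([[414.5,y+9,113],[414.5,y-9,113],[469,y,167]]))
```

```text
finger outer edges [[284.8 329.4]
 [341.2 316.4]]
236 [[280.2 385.2]
 [310.9 377.9]
 [255.3 252.8]]
238 [[276.8 386. ]
 [307.5 378.7]
 [251.9 253.5]]
241 [[271.7 387.2]
 [302.4 379.9]
 [246.9 254.7]]
```

arm_command:
  motion:
    - [-0.1, 0.2, -2, 0, 0, 0, 0]
    - [0, 0, -2, 0, 0, 0, 0]
    - [0, 0, -0.5, 0, 0, 0, 0]
    - [0, 0, 0, 0, 0, 0, 0]
    - [0, 0, 0, 0, 0, 0, 0]

```text
clock: 11.7
eef_pos: [438.8, 239.1, 312.8]
eef_rot: [0.707, 0.707, 0.001, 0.0]
wrist_force: [-0.2, -0.6, 0.9]
gripper_width: 91.3
finger_force: 0.0
```

arm_command:
  motion:
    - [0, 0, 0, 0, 0, 0, 60]
    - [0, 0, 0, 0, 0, 0, 90]
    - [0, 0, 0, 0, 0, 0, 100]
    - [0, 0, 0, 0, 0, 0, 108]
    - [0, 0, 0, 0, 0, 0, 108]

```text
clock: 12.12
eef_pos: [438.2, 239.1, 311.8]
eef_rot: [0.707, 0.707, 0.0, 0.0]
wrist_force: [0.5, -0.5, 0.2]
gripper_width: 60.8
finger_force: 0.0
```

arm_command:
  motion:
    - [0, 0, 0, 0, 0, 0, 112]
    - [0, 0, 0, 0, 0, 0, 112]
    - [0, 0, 0, 0, 0, 0, 116]
    - [0, 0, 0, 0, 0, 0, 116]

```text
clock: 12.45
eef_pos: [438.3, 239.1, 311.6]
eef_rot: [0.707, 0.707, 0.0, 0.0]
wrist_force: [0.6, -0.2, 2.9]
gripper_width: 49.6
finger_force: 2.5
```

arm_command:
  motion:
    - [-0.08, 0, 0, 0, 0, 0, 121]
    - [-0.08, 0, 0, 0, 0, 0, 126]
    - [-0.08, 0, 0, 0, 0, 0, 131]
    - [-0.08, 0, 0, 0, 0, 0, 136]
    - [-0.08, 0, 0, 0, 0, 0, 141]
    - [-0.08, 0, 0, 0, 0, 0, 146]
    - [-0.08, 0, 0, 0, 0, 0, 151]
    - [-0.04, 0, 0, 0, 0, 0, 156]

```text
clock: 13.12
eef_pos: [432.2, 239.1, 311.7]
eef_rot: [0.707, 0.707, 0.0, 0.0]
wrist_force: [1.5, 0.1, 6.0]
gripper_width: 36.0
finger_force: 15.1
```

arm_command:
  motion:
    - [0, 0, 0, 0, 0, 0, 255]
    - [0, 0, 0, 0, 0, 0, 255]
    - [0, 0, 0, 0, 0, 0, 255]
    - [0, 0, 0, 0, 0, 0, 255]

```text
clock: 13.45
eef_pos: [432.3, 239.1, 311.7]
eef_rot: [0.707, 0.707, 0.0, 0.0]
wrist_force: [1.0, -1.7, 6.6]
gripper_width: 35.1
finger_force: 30.0
```

Run:
```python
from m import *
b=shot('side','side5'); a=shot('top','top5')
B=cv2.resize(b['image'][150:255,165:270],(600,600),interpolation=2)
cv2.imwrite('pics/v6.png',B[...,::-1])
```

```text
(no output)
```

View pics/v6.png

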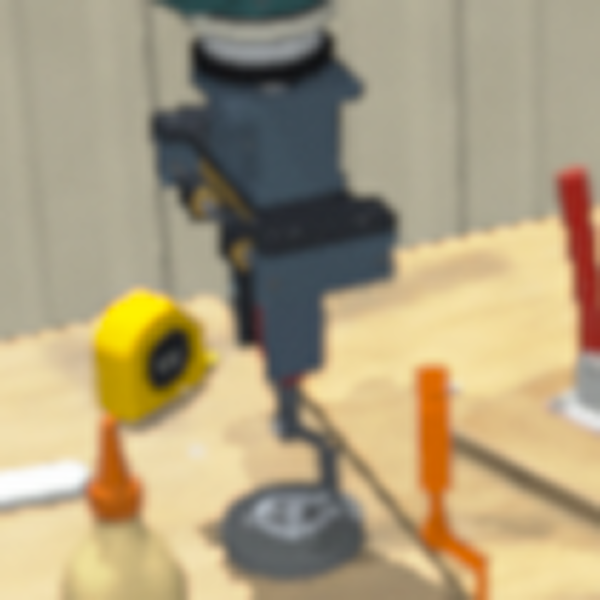

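The crop shows the pliers upright in the fingers on the stand, with the grips closed (35.1 mm, 30 N). I'll lift them straight up and carry them over.

arm_command:
  motion:
    - [0, 0, 0.5, 0, 0, 0, 255]
    - [0, 0, 1.5, 0, 0, 0, 255]
    - [0, 0, 3, 0, 0, 0, 255]
    - [0, 0, 3.5, 0, 0, 0, 255]
    - [0, 0, 3.5, 0, 0, 0, 255]
    - [0, 0, 3.5, 0, 0, 0, 255]
    - [0, 0, 3.5, 0, 0, 0, 255]
    - [0, 0, 2.5, 0, 0, 0, 255]

```text
clock: 14.22
eef_pos: [431.7, 238.9, 529.4]
eef_rot: [0.707, 0.707, 0.001, 0.0]
wrist_force: [0.8, -0.3, -2.5]
gripper_width: 35.2
finger_force: 30.0
```

arm_command:
  motion:
    - [1, -2, 0, 0, 0, 0, 255]
    - [1.5, -3, 0, 0, 0, 0, 255]
    - [1.5, -3, 0, 0, 0, 0, 255]
    - [1.5, -3, 0, 0, 0, 0, 255]
    - [1.5, -3, 0, 0, 0, 0, 255]
    - [1, -3, 0, 0, 0, 0, 255]
    - [0, -3, 0, 0, 0, 0, 255]
    - [0, -3, 0, 0, 0, 0, 255]

```text
clock: 14.88
eef_pos: [511.9, 7.6, 525.9]
eef_rot: [0.707, 0.707, -0.001, -0.001]
wrist_force: [0.9, -0.4, -2.1]
gripper_width: 34.9
finger_force: 30.0
```

arm_command:
  motion:
    - [0, -3, 0, 0, 0, 0, 255]
    - [0, -3, 0, 0, 0, 0, 255]
    - [0, -3, 0, 0, 0, 0, 255]
    - [0, -3, 0, 0, 0, 0, 255]
    - [-1, -3, 0, 0, 0, 0, 255]
    - [-1.5, -3, 0, 0, 0, 0, 255]
    - [-1.5, -3, 0, 0, 0, 0, 255]
    - [-1.5, -2.5, 0, 0, 0, 0, 255]

```text
clock: 15.55
eef_pos: [455.9, -227.3, 526.0]
eef_rot: [0.707, 0.707, -0.0, -0.001]
wrist_force: [1.2, -0.3, -3.0]
gripper_width: 35.1
finger_force: 30.0
```

arm_command:
  motion:
    - [-0.66, -0.85, 0, 0, 0, 0, 255]
    - [0, 0, -3, 0, 0, 0, 255]
    - [0, 0, -3, 0, 0, 0, 255]
    - [0, 0, -3, 0, 0, 0, 255]
    - [0, 0, -3, 0, 0, 0, 255]
    - [0, 0, -2, 0, 0, 0, 255]
    - [0, 0, 0, 0, 0, 0, 255]
    - [0, 0, 0, 0, 0, 0, 255]

```text
clock: 16.22
eef_pos: [450.4, -234.1, 386.0]
eef_rot: [0.707, 0.707, -0.0, -0.001]
wrist_force: [0.8, -0.2, -1.9]
gripper_width: 35.2
finger_force: 30.0
```

Run:
```python
from m import *
s=robot.read_state(); print(s['eef_pos'])
b=shot('side','side6'); a=shot('top','top6')
o=np.hstack([cv2.resize(b['image'][130:240,280:400],(400,367)),cv2.resize(a['image'][150:260,310:430],(400,367))])
cv2.imwrite('pics/v7.png',o[...,::-1])
```

```text
[ 450.44087666 -234.07820195  386.01190879]
```

View pics/v7.png

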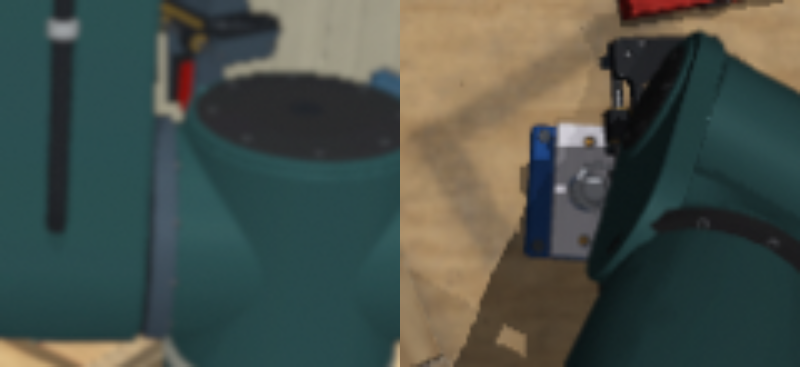

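The top crop shows the seated plate, with the axle and the ring near (588,188) just showing past the wrist. The side view is hidden. I'll continue by feel.

arm_command:
  motion:
    - [0, 0, -0.4, 0, 0, 0, 255]
    - [0, 0, 0, 0, 0, 0, 255]
    - [0, 0, 0, 0, 0, 0, 255]
    - [0, 0, 0, 0, 0, 0, 255]

```text
clock: 16.65
eef_pos: [450.6, -234.5, 383.0]
eef_rot: [0.707, 0.707, 0.0, 0.0]
wrist_force: [-0.4, -0.6, -1.8]
gripper_width: 35.2
finger_force: 30.0
```

arm_command:
  motion:
    - [-0.1, -0.13, -0.3, 0, 0, 0, 255]
    - [0, 0, -0.5, 0, 0, 0, 255]
    - [0, 0, -0.4, 0, 0, 0, 255]
    - [0, 0, 0, 0, 0, 0, 255]
    - [0, 0, 0, 0, 0, 0, 255]

```text
clock: 17.07
eef_pos: [449.5, -235.7, 370.0]
eef_rot: [0.707, 0.707, -0.0, -0.0]
wrist_force: [-0.0, -0.3, -2.1]
gripper_width: 35.1
finger_force: 30.0
```

arm_command:
  motion:
    - [0, 0, -0.3, 0, 0, 0, 255]
    - [0, 0, 0, 0, 0, 0, 255]
    - [0, 0, 0, 0, 0, 0, 255]

```text
clock: 17.32
eef_pos: [449.6, -235.7, 367.4]
eef_rot: [0.707, 0.707, -0.0, -0.0]
wrist_force: [0.3, 0.9, -2.8]
gripper_width: 34.8
finger_force: 30.0
```

arm_command:
  motion:
    - [0, 0, -0.3, 0, 0, 0, 255]
    - [0, 0, -0.3, 0, 0, 0, 255]
    - [0, 0, 0, 0, 0, 0, 255]
    - [0, 0, 0, 0, 0, 0, 255]

```text
clock: 17.65
eef_pos: [449.5, -235.7, 361.2]
eef_rot: [0.707, 0.707, -0.0, -0.0]
wrist_force: [-0.1, 0.2, -2.3]
gripper_width: 35.1
finger_force: 30.0
```

arm_command:
  motion:
    - [0, 0, -0.4, 0, 0, 0, 255]
    - [0, 0, -0.4, 0, 0, 0, 255]
    - [0, 0, 0, 0, 0, 0, 255]
    - [0, 0, 0, 0, 0, 0, 255]

```text
clock: 17.98
eef_pos: [449.5, -235.7, 353.1]
eef_rot: [0.707, 0.707, -0.0, -0.0]
wrist_force: [-0.6, -0.0, -1.9]
gripper_width: 35.3
finger_force: 30.0
```

arm_command:
  motion:
    - [0, 0, -0.1, 0, 0, 0, 255]
    - [0, 0, 0, 0, 0, 0, 255]
    - [0, 0, 0, 0, 0, 0, 255]

```text
clock: 18.23
eef_pos: [449.6, -235.8, 352.5]
eef_rot: [0.707, 0.707, 0.0, 0.0]
wrist_force: [-0.7, 0.2, -2.8]
gripper_width: 34.9
finger_force: 30.0
```

arm_command:
  motion:
    - [0, 0, -0.1, 0, 0, 0, 255]
    - [0, 0, 0, 0, 0, 0, 255]
    - [0, 0, 0, 0, 0, 0, 255]

```text
clock: 18.48
eef_pos: [449.6, -235.7, 351.5]
eef_rot: [0.707, 0.707, 0.0, 0.0]
wrist_force: [0.3, 0.2, -2.1]
gripper_width: 35.6
finger_force: 30.0
```

arm_command:
  motion:
    - [0, 0, -0.05, 0, 0, 0, 255]
    - [0, 0, 0, 0, 0, 0, 255]
    - [0, 0, 0, 0, 0, 0, 255]

```text
clock: 18.73
eef_pos: [449.6, -235.7, 350.9]
eef_rot: [0.707, 0.707, -0.0, -0.0]
wrist_force: [0.2, -0.3, -2.3]
gripper_width: 35.1
finger_force: 30.0
```

arm_command:
  motion:
    - [0, 0, -0.05, 0, 0, 0, 255]
    - [0, 0, 0, 0, 0, 0, 255]
    - [0, 0, 0, 0, 0, 0, 255]

```text
clock: 18.98
eef_pos: [449.6, -235.8, 350.5]
eef_rot: [0.707, 0.707, -0.0, -0.0]
wrist_force: [0.4, -0.2, -2.9]
gripper_width: 35.0
finger_force: 30.0
```

arm_command:
  motion:
    - [0, 0, -0.04, 0, 0, 0, 255]
    - [0, 0, 0, 0, 0, 0, 255]
    - [0, 0, 0, 0, 0, 0, 255]

```text
clock: 19.23
eef_pos: [449.6, -235.7, 350.0]
eef_rot: [0.707, 0.707, -0.0, 0.0]
wrist_force: [-0.7, 0.5, -2.6]
gripper_width: 35.4
finger_force: 30.0
```

arm_command:
  motion:
    - [0, 0, -0.04, 0, 0, 0, 255]
    - [0, 0, 0, 0, 0, 0, 255]
    - [0, 0, 0, 0, 0, 0, 255]

```text
clock: 19.48
eef_pos: [449.6, -235.8, 349.8]
eef_rot: [0.707, 0.707, 0.0, 0.0]
wrist_force: [0.3, 0.6, 0.5]
gripper_width: 34.8
finger_force: 30.0
```

The force rose about 3 N at z 349.8, as predicted (349.7), so the ring rests lightly on the plate. I'll let it settle and hand in.

arm_command:
  motion:
    - [0, 0, 0, 0, 0, 0, 255]
    - [0, 0, 0, 0, 0, 0, 255]
    - [0, 0, 0, 0, 0, 0, 255]
    - [0, 0, 0, 0, 0, 0, 255]

```text
clock: 19.82
eef_pos: [449.6, -235.8, 349.7]
eef_rot: [0.707, 0.707, 0.0, 0.0]
wrist_force: [-0.5, 0.2, 2.5]
gripper_width: 35.3
finger_force: 30.0
```

Run:
```python
from h import robot
s=robot.read_state();print(s['eef_pos'],s['wrist_force'],s['gripper_width'],s['finger_force'])
if abs(s['wrist_force'][2]+2.3)<12 and s['finger_force']>20: print(robot.sign_off())
```

```text
[ 449.59507683 -235.76625933  349.74051593] [-0.4918219   0.22306885  2.49613449] 35.28713180964485 30.005150735378265
the job is handed in; nothing more can be done
None
```

I handed the job in at about 20 s: the plate is flush on the hub and released, and the pliers are held squeezed with the ring resting on it at about 5 N; the final ring position was judged by force and height because the arm hid the hub from both cameras.

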